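# Offer a loose hinge leaf up to the fixed one

### The job

Lift the loose lid off the parts tub by its knob and set it down flat on the bench. Then take the loose hinge leaf out of the tub and, without forcing it, offer it up to the fixed leaf on the wooden jamb block: opened out flat (level), its single knuckle between the two fixed knuckles and the holes in line so that a pin could be pushed straight through. Finish while holding the leaf there, still in the gripper and carried by it alone; do not fit a pin, and leave the pin block, jar and screwdriver alone.

Things in the scene. Friction and masses are not known exactly. Their poses are not given: they have to be found in the camera images.
- lid: loose white lid on the tub, 126 x 166 mm (x, y), about 160 g. Origin: centre of its underside, the bottom of a 6 mm deep lip (106 x 146 mm) that hangs loosely, 3 mm play, inside the tub rim; z up when flat. Panel 5 mm thick, top 11 mm above the origin. On the bench it stands on its lip, origin at bench level.
- lid_knob (a point): point to grip on the lid's black round knob, 32 mm above the lid's origin, on its centre. The knob's head is 28 mm in diameter and spans from 10 mm below to 9 mm above this point.
- tub: grey open rectangular parts tub fixed to the bench, 120 x 160 x 60 mm outside (x, y, z), walls and floor 4 mm. Origin: centre of its underside, z up. In its middle a fixed wooden support block, 60 x 30 mm (x, y), top 28 mm above the origin, on which the loose leaf lies; beside the block the tub is empty.
- leaf: loose steel hinge leaf, about 140 g, flat in the tub under the lid, knuckle roughly to the tub's +x. Plate 44 x 50 x 6 mm (x, y, z); origin: centre of its underside, z up, x from plate to knuckle. One knuckle (tube 20 mm outside, 12 mm bore, 20 mm long along y), underside flush with the plate's, on a 20 mm wide neck. Grip across the plate's 50 mm width, along y; fingers have room beside it.
- leaf_bore (a point): middle of the bore in the loose leaf's knuckle: 36 mm along leaf x and 10 mm above the leaf's origin. Axes as the leaf's; the bore runs along y.
- jamb: fixed fixture: wood jamb block 70 x 110 mm (x, y), top at 70 mm, with the fixed hinge leaf flat on it. Origin: centre of its underside on the bench, z up. Two knuckles (20 mm outside, 12 mm bore, 15 mm long, 26 mm gap between) stand out over the block's -x face; the loose leaf goes on that side, its x along the jamb's x, lowered in from above. Below the gap is empty: nothing carries it.
- jamb_bore (a point): point on the axis of the fixed knuckles, midway between them: 49 mm along -x of the jamb's origin, 80 mm above the bench. Axes as the jamb's; the bore runs along y. With the leaf fitted, leaf_bore coincides with this point.
- pin_block: bystander: small wooden block 40 x 65 x 30 mm holding two upright 7 mm hinge pins with round heads, 66 mm high in all. Origin: centre of its underside.
- jar: bystander: round grey jar with white cap, 66 mm in diameter, 75 mm high. Origin: centre of its underside.
- driver: bystander: screwdriver 200 mm long lying on the bench at the far side, its length along its x. Origin: at bench level under it.
Not all that is in view belongs to the job. Of the things like the jamb, leave any that is orange; of the rest the smaller one is meant. What is shaped like the lid but blue is not meant.

How it is judged:
By the outcome, as a careful person would: the job done as asked, in the order asked, and still so for the second after the job is handed in, while the arm keeps its last pose, push and grip.
It also fails if it takes over 61 s, if anything falls off the work surface, if the arm or the gripper's body presses on something with over 40 N, if the wrist force passes 120 N, or if a joint passes its speed limit or range.

### The arm

A 6-joint arm with a two-finger parallel gripper is mounted at the origin on the work surface. World frame = base frame: x ahead of the robot, y to its left, z up, the work surface at z = 0. Lengths are in m, angles in degrees, forces in N, time in s.
With the tool pointing down it reaches from about 0.4 to 0.825 m from the base axis. Payload 7 kg.
Tool frame: the origin (TCP) lies midway between the tips of the shut fingers; the grasp point (between the pads) lies 19 mm behind it; z points along the fingers, y is the direction in which the jaws open and shut (so a half turn about z gives the same grasp; the last joint's range is limited). The gripper opens to 88 mm and grips with 3 to 60 N. Pads are 19 mm wide; open, the fingers measure 130 mm over their backs; the gripper's body (78 mm by 193 mm) begins 47 mm behind the grasp point.
Start: joints at [-57.748, 20.546, 0.682, 0, -70.136, -16.507], TCP at [0.183, -0.65, 0.227] pointing down, gripper open.
Joint ranges: [-176.03, 176.03], [-82.01, 121.73], [-58.28, 71.71], [-173.87, 95.51], [-174.79, -0.11], [-173.66, 173.66]. Speed limits (degrees/s): [136.94, 136.94, 172.46, 180, 180, 180].

### API

Orientations are given as [roll, pitch, yaw] about the fixed x, y, z axes, in that order (R = Rz(yaw) Ry(pitch) Rx(roll)).
In Python, from plant import ctrl gives the robot as it stands. The module is installed in compiled form; this text tells all that it offers.
- The arm moves only by the tool arm_command, never from a script. Its argument "targets" is a list that holds one entry, the list of rows, each a list of 7 numbers: the turn, a rotation vector about the world's x, y, z in rad, then the shift along the world's x, y, z in cm, then the opening, from 0 (shut) to 1 (fully open). A call has 1 to 8 rows; each row is the pose to reach, as a shift and turn from the pose commanded when the call began; what a row does not reach only later rows make up. A row lasts 1/12 s, in which the tool goes at most 41.7 mm and 7.16 degrees, less where a joint would pass 70% of its speed; a pose out of reach is approached as far as the arm can. A call with a gripper value outside its range is refused whole. The fingers move at their own pace and stop on an object; the grip force is fixed at half the most. Time passes only in rows, so rows that repeat a pose let the fingers close. It gives the time, the measured TCP pose, the force and the opening at its end, in the units of the state.
- ctrl.get_obs(): the state, without advancing time (a new reading comes with each control period).
- ctrl.snapshot(name): name is "scene" or "side" or "wrist"; returns the picture (400x640x3 uint8, blue, green, red); there is no depth.
- ctrl.camera_model(name): a dict with "K" (3x3 intrinsics, pixels), "xyz" and "rotation" of the camera in the world. Camera axes: x right, y up, looking along -z (the intrinsics and any distortion apply to the point x, -y, -z); pixel columns grow to the right and rows downward; lengths in m; the calibration is good to about 2 mm. A picture is of the moment at which its call begins: read the wrist's pose just before it. camera_model takes no time and is no camera call; for the wrist camera it gives the pose at the moment of the call.
- ctrl.close_job(): hands the job in, once; it reports no verdict.
The state is a dict: "clock": time; "joint_pos": joint angles; "qvel": joint speeds; "tau": joint torques, N m; "tool_pos": TCP position; "orientation": TCP orientation; "force": force on the tool from outside, world axes, zero at the start; "moment": the same for the moment, N m; "opening": finger opening in m.
Only numpy, scipy, OpenCV 4.12 (cv2) and the standard library are available. Lean on these libraries where they do the work, as an engineer would, in place of code of your own. Each camera call takes 0.05 s, during which the arm holds its last target. There are 200 camera calls.

## Working session

There is one attempt and no reset: what is moved stays moved. The work goes in short steps, Python scripts to look and compute and a tool call to move; the robot and the scene stay as the last step left them, time stands still between calls to the robot, and variables do not carry over. Pictures are saved under pics/ and viewed, about 8 in all and at most 12, crops included, and the job is handed in when it is done.

Besides the shell and the picture viewer there is one more tool, called after ">>>" as a command line: name --argument value ..., lists and objects as JSON in quotes. arm_command: Moves the arm, as the interface text tells. Its arguments: {"type":"object","properties":{"targets":{"type":"array","items":{"type":"array","items":{"type":"array","items":{"type":"number"}}}}},"required":["targets"]}

```bash
mkdir -p pics; cat > h.py <<'E'
import numpy as np, cv2
from plant import ctrl
def snap(n,f):
    m=ctrl.camera_model(n); im=ctrl.snapshot(n); cv2.imwrite(f'pics/{f}.png',im)
    np.savez(f'pics/{f}.npz',**{k:np.array(m[k]) for k in('K','xyz','rotation')}); return im,m
def load(f):
    return cv2.imread(f'pics/{f}.png'),dict(np.load(f'pics/{f}.npz'))
def rot(m):
    R=np.array(m['rotation'])
    if R.shape!=(3,3):
        from scipy.spatial.transform import Rotation as Q
        R=Q.from_euler('xyz',R,degrees=True).as_matrix()
    return R
def ray(m,uv):
    d=np.linalg.inv(m['K'])@[uv[0],uv[1],1]; return np.array(m['xyz']),rot(m)@(d*[1,-1,-1])
def onz(m,uv,z):
    o,d=ray(m,uv); return o+d*(z-o[2])/d[2]
def proj(m,p):
    c=rot(m).T@(np.array(p)-m['xyz'])*[1,-1,-1]; q=np.array(m['K'])@c; return q[:2]/q[2]
E
python3 - <<'E'
from h import *
print(ctrl.get_obs())
for n in('scene','side','wrist'):
    im,m=snap(n,n+'0'); print(n,m)
a=[cv2.imread(f'pics/{n}0.png') for n in('scene','side','wrist')]
E
```

```text
{'clock': 0.0, 'joint_pos': array([-5.77477001e+01,  2.05900562e+01,  6.34791488e-01, -1.91328801e-02,
       -7.01357046e+01, -1.65074745e+01]), 'qvel': array([ 0.02318991, -0.020828  , -0.04904181,  0.13808492,  0.08089866,
        0.0971524 ]), 'tau': array([ 4.02796422e-04, -5.82722926e+01,  2.93061876e+01,  6.99726239e+00,
        7.05403945e-03, -1.89267398e-04]), 'tool_pos': array([ 0.18301149, -0.64921998,  0.22564909]), 'orientation': array([ 1.79907669e+02, -8.60545313e-03, -1.64261683e+02]), 'force': array([ 1.12492235, -0.35430436, -0.71010035]), 'moment': array([-0.00052368, -0.0203427 , -0.04245571]), 'opening': 0.08768045954636185}
scene {'K': array([[503.68698471,   0.        , 318.84674394],
       [  0.        , 503.68698471, 204.79340006],
       [  0.        ,   0.        ,   1.        ]]), 'xyz': array([ 1.17297477, -0.03994649,  1.1684625 ]), 'rotation': array([30.78304685,  0.71844076, 89.36807104])}
side {'K': array([[417.90052745,   0.        , 308.49178234],
       [  0.        , 417.90052745, 200.26623128],
       [  0.        ,   0.        ,   1.        ]]), 'xyz': array([0.33850389, 0.63967307, 0.94726295]), 'rotation': array([  40.08929978,    0.75752944, -166.27666669])}
wrist {'K': array([[360.68043331,   0.        , 324.55559407],
       [  0.        , 360.68043331, 197.15884644],
       [  0.        ,   0.        ,   1.        ]]), 'xyz': array([ 0.11791913, -0.66831539,  0.38373709]), 'rotation': array([-14.8892611 ,  -0.17176211, 105.69882066])}
```

View pics/scene0.png

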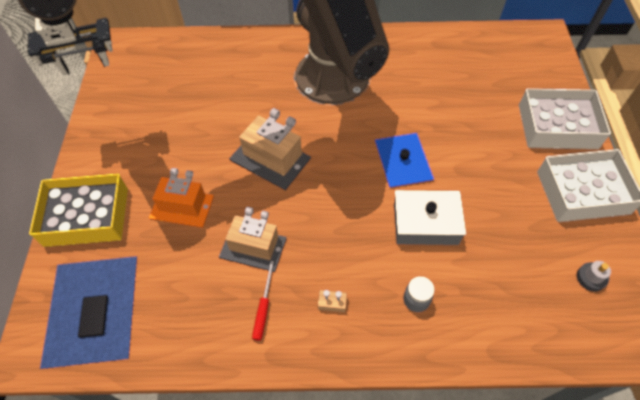

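View pics/side0.png

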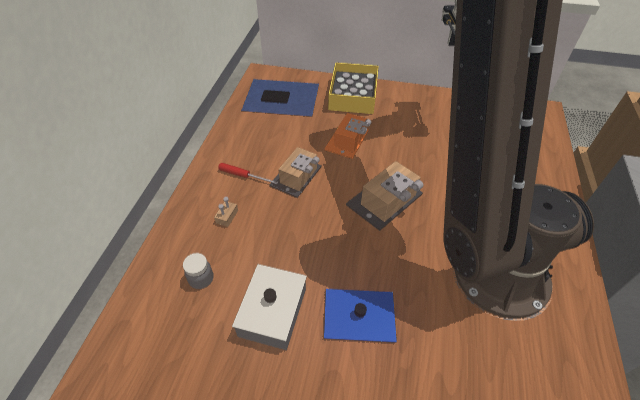

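The target jamb is the small wooden one at scene (252,238); its knuckles face the robot (up in the image). The white lid with its knob is at (431,208). I'll measure both next.

```bash
python3 - <<'E'
from h import *
for f,box in(('scene0',(385,180,480,250)),('side0',(225,255,315,350))):
    im,m=load(f); x0,y0,x1,y1=box
    c=im[y0:y1,x0:x1].astype(int)
    mask=((c.min(2)>150)&(c.max(2)-c.min(2)<50)).astype(np.uint8)*255
    cn=max(cv2.findContours(mask,0,2)[0],key=cv2.contourArea)
    h=cv2.convexHull(cn); 
    q=cv2.approxPolyDP(h,5,True)[:,0]+[x0,y0]
    P=np.array([onz(m,p,.065) for p in q.astype(float)])
    print(f,q.tolist()); print(P.round(4), [round(float(np.linalg.norm(P[i]-P[i-1])),4) for i in range(len(P))],P.mean(0))
    k=((c.max(2)<60)).astype(np.uint8); n,l,s,ce=cv2.connectedComponentsWithStats(k)
    for i in range(1,n):
        if s[i,4]>15: u=ce[i]+[x0,y0]; print('dark',s[i].tolist(),u,onz(m,u,.086))
a=cv2.imread('pics/scene0.png')[195:275,210:300]; b=cv2.imread('pics/side0.png')[140:200,260:335]
cv2.imwrite('pics/j.png',np.hstack([cv2.resize(a,(450,400),interpolation=2),cv2.resize(b,(350,400),interpolation=2)]))
E
```

```text
scene0 [[459, 193], [463, 234], [398, 233], [396, 191]]
[[0.4868 0.3148 0.065 ]
 [0.6055 0.3064 0.065 ]
 [0.5999 0.1475 0.065 ]
 [0.4776 0.1535 0.065 ]] [0.1616, 0.119, 0.1591, 0.1224] [0.5424435  0.23055753 0.065     ]
dark [42, 23, 8, 10, 64] [430.671875 207.59375 ] [0.54121308 0.23141847 0.086     ]
side0 [[258, 264], [306, 276], [285, 340], [232, 326]]
[[0.5981 0.1472 0.065 ]
 [0.4756 0.1526 0.065 ]
 [0.482  0.3148 0.065 ]
 [0.6045 0.3116 0.065 ]] [0.1645, 0.1226, 0.1624, 0.1225] [0.54004465 0.2315659  0.065     ]
```

View pics/j.png

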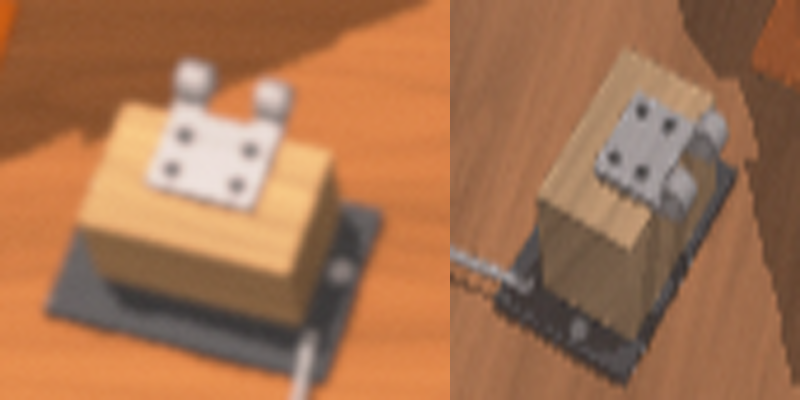

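```bash
python3 - <<'E'
from h import *
_,m=load('scene0');_,s=load('side0')
f=lambda l:np.array([210+l[0]/5,195+l[1]/5])
print('knuckle tops',onz(m,f((195,65)),.088),onz(m,f((272,85)),.088))
g=lambda l:np.array([260+l[0]*75/350,140+l[1]*60/400])
print('side',onz(s,g((262,130)),.085),onz(s,g((228,195)),.085))
print('block top',[onz(m,f(p),.07).round(3) for p in((130,102),(333,155),(290,272),(80,225))])
print('plate',[onz(m,f(p),.073).round(3) for p in((147,185),(252,210))])
print('free',[(p,onz(m,p,0).round(3)) for p in((340,220),(310,160),(287,240),(377,140),(394,240),(333,308),(405,305),(432,183),(276,115),(530,180),(545,215),(300,125))])
E
```

```text
knuckle tops [ 0.53524457 -0.22059192  0.088     ] [ 0.54746527 -0.18163622  0.088     ]
side [ 0.53702219 -0.21993174  0.085     ] [ 0.548429   -0.17632591  0.085     ]
block top [array([ 0.546, -0.255,  0.07 ]), array([ 0.578, -0.152,  0.07 ]), array([ 0.642, -0.171,  0.07 ]), array([ 0.614, -0.274,  0.07 ])]
plate [array([ 0.594, -0.243,  0.073]), array([ 0.609, -0.19 ,  0.073])]
free [((340, 220), array([0.525, 0.009, 0.   ])), ((310, 160), array([ 0.328, -0.071,  0.   ])), ((287, 240), array([ 0.582, -0.131,  0.   ])), ((377, 140), array([0.26 , 0.125, 0.   ])), ((394, 240), array([0.586, 0.146, 0.   ])), ((333, 308), array([ 0.766, -0.016,  0.   ])), ((405, 305), array([0.762, 0.158, 0.   ])), ((432, 183), array([0.412, 0.266, 0.   ])), ((276, 115), array([ 0.158, -0.173,  0.   ])), ((530, 180), array([0.408, 0.538, 0.   ])), ((545, 215), array([0.519, 0.552, 0.   ])), ((300, 125), array([ 0.199, -0.1  ,  0.   ]))]
```

>>> arm_command --targets '[[[0,0,-0.1,4,6,4,1],[0,0,-0.2,6,9,5,1],[0,0,-0.3,8,12,5,1],[0,0,-0.4,10,15,5,1],[0,0,-0.5,12,18,5,1],[0,0,-0.56,14,21,5,1],[0,0,-0.56,16,24,5,1],[0,0,-0.56,18,27,5,1]]]'

```text
clock: 0.82
tool_pos: [0.3634, -0.3782, 0.2767]
orientation: [180.0, 0.0, 163.6]
force: [1.5, 0.1, -0.3]
opening: 0.0872
```

>>> arm_command --targets '[[[0,0,0,2,3,0,1],[0,0,0,4.5,6,0,1],[0,0,0,7,9,-1,1],[0,0,0,9.5,12,-2,1],[0,0,0,12,15,-4,1],[0,0,0,14.7,19,-5.5,1],[0,0,0,14.7,19,-5.5,1],[0,0,0,14.7,19,-5.5,1]]]'

```text
clock: 1.48
tool_pos: [0.5105, -0.1876, 0.2197]
orientation: [-180.0, -0.2, 163.8]
force: [-1.0, -0.9, 0.7]
opening: 0.0876
```

```bash
python3 - <<'E'
from h import *
o=ctrl.get_obs(); print(o['clock'],o['tool_pos'],o['orientation'],o['joint_pos'],o['force'])
im,m=snap('wrist','wj'); print(m['xyz'],m['rotation'])
E
```

```text
1.4833 [ 0.51053631 -0.18763496  0.21973353] [-1.79978449e+02 -1.64418573e-01  1.63845836e+02] [ 4.48580150e-01  8.59800111e+00 -1.63818445e+01 -2.90060260e-02
 -6.51838788e+01 -1.06590502e+02] [-1.02851367 -0.87789991  0.70760933]
[ 0.44594454 -0.16849683  0.37795547] [-1.46969074e+01 -2.91188094e-02  7.38068662e+01]
```

View pics/wj.png

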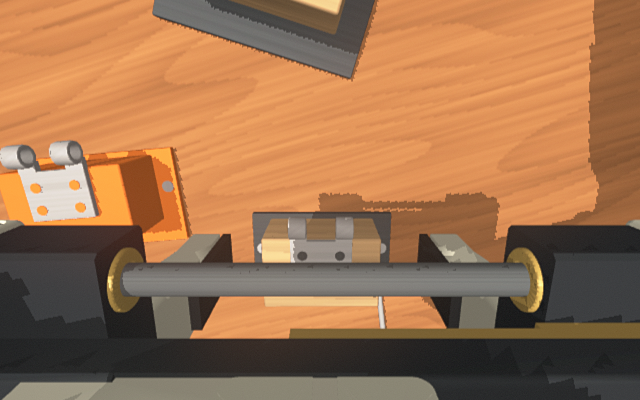

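The wrist view shows the gripper bar hiding whatever lies beyond the jaws at about row 262 and below. The jamb knuckles at (297,227) and (344,227) are visible. I'll turn the tool half round, so that the camera faces the knuckle side, while travelling to the knob.

>>> arm_command --targets '[[[0,0,0.12,0,3,0,1],[0,0,0.24,0,6,0,1],[0,0,0.36,1,9,0,1],[0,0,0.48,1,12,0,1],[0,0,0.6,1,15,0,1],[0,0,0.72,2,18,0,1],[0,0,0.84,2,21,0,1],[0,0,0.96,2,24,0,1]]]'

```text
clock: 2.2
tool_pos: [0.5299, 0.0502, 0.2222]
orientation: [-180.0, 0.0, -141.1]
force: [0.5, 0.4, -0.0]
opening: 0.0879
```

>>> arm_command --targets '[[[0,0,0.12,0,3,0,1],[0,0,0.24,0,6,0,1],[0,0,0.36,1,9,0,1],[0,0,0.48,1,12,0,1],[0,0,0.6,1,15,-1,1],[0,0,0.72,1,17,-2,1],[0,0,0.84,1,18,-3,1],[0,0,0.96,1,18,-4,1]]]'

```text
clock: 2.87
tool_pos: [0.5403, 0.2309, 0.1815]
orientation: [-180.0, 0.0, -85.9]
force: [0.4, 0.2, 0.1]
opening: 0.0875
```

>>> arm_command --targets '[[[0,0,0.12,0,0,0,1],[0,0,0.24,0,0,0,1],[0,0,0.36,0,0,0,1],[0,0,0.48,0,0,0,1],[0,0,0.6,0,0,0,1],[0,0,0.72,0,0,0,1],[0,0,0.84,0,0,0,1],[0,0,0.96,0,0,0,1]]]'

```text
clock: 3.53
tool_pos: [0.5403, 0.2286, 0.1822]
orientation: [-180.0, -0.0, -31.1]
force: [-0.6, 0.7, -0.1]
opening: 0.0877
```

>>> arm_command --targets '[[[0,0,0.12,0,0,0,1],[0,0,0.24,0,0,0,1],[0,0,0.36,0,0,0,1],[0,0,0.48,0,0,0,1],[0,0,0.48,0,0,0,1]]]'

```text
clock: 3.95
tool_pos: [0.5402, 0.2287, 0.1822]
orientation: [-180.0, -0.0, -3.6]
force: [-0.0, 0.9, 0.3]
opening: 0.0876
```

>>> arm_command --targets '[[[0,0,0,0.1,0.2,-3,1],[0,0,0,0.1,0.2,-6,1],[0,0,0,0.1,0.2,-9,1],[0,0,0,0.1,0.2,-10.4,1],[0,0,0,0.1,0.2,-11.1,1],[0,0,0,0.1,0.2,-11.1,1],[0,0,0,0.1,0.2,-11.1,1]]]'

```text
clock: 4.53
tool_pos: [0.5415, 0.2317, 0.0713]
orientation: [-180.0, -0.0, -3.9]
force: [-0.1, 0.8, 1.2]
opening: 0.0874
```

>>> arm_command --targets '[[[0,0,0,0,0,0,0],[0,0,0,0,0,0,0],[0,0,0,0,0,0,0],[0,0,0,0,0,0,0],[0,0,0,0,0,0,0],[0,0,0,0,0,0,0],[0,0,0,0,0,0,0],[0,0,0,0,0,0,0]]]'

```text
clock: 5.2
tool_pos: [0.5408, 0.2319, 0.0706]
orientation: [-180.0, -0.0, -3.8]
force: [0.3, 0.5, -0.1]
opening: 0.0399
```

>>> arm_command --targets '[[[0,0,0,0,0,0.5,0],[0,0,0,0,0,1,0],[0,0,0,0,0,2,0],[0,0,0,0,0,4,0],[0,0,0,0,0,6,0],[0,0,0,0,0,8,0],[0,0,0,0,0,8,0]]]'

```text
clock: 5.78
tool_pos: [0.5429, 0.2331, 0.1557]
orientation: [-179.8, -0.3, -3.8]
force: [0.5, 0.7, -0.4]
opening: 0.0268
```

```bash
python3 - <<'E'
from h import *
o=ctrl.get_obs(); print(o['tool_pos'],o['force'],o['opening'])
im,m=snap('side','s1'); w,mw=snap('wrist','w1')
cv2.imwrite('pics/c1.png',np.hstack([im[120:380,140:420],cv2.resize(w,(416,260))]))
E
```

```text
[0.5429068  0.23309298 0.1556797 ] [ 0.48058748  0.73470136 -0.36554544] 0.02675805963096302
```

View pics/c1.png

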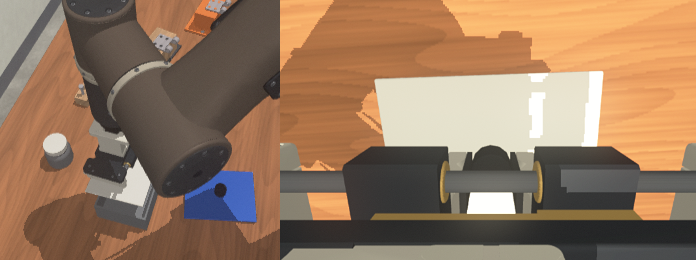

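```bash
python3 - <<'E'
from h import *
im,m=load('w1'); c=im.astype(int)
mask=((c.min(2)>150)&(c.max(2)-c.min(2)<60)).astype(np.uint8)
mask[230:]=0
cn=max(cv2.findContours(mask,0,2)[0],key=cv2.contourArea)
q=cv2.approxPolyDP(cv2.convexHull(cn),4,True)[:,0]; print(q.tolist())
a=min(q,key=lambda p:p[0]+p[1]); b=min(q,key=lambda p:p[1]-p[0])
for z in(.12,.13,.14,.145,.15,.155):
    A,B=onz(m,a,z),onz(m,b,z); print(z,A.round(4),B.round(4),np.linalg.norm(A-B).round(4))
E
```

```text
[[496, 110], [486, 225], [259, 229], [161, 223], [146, 122]]
0.12 [0.6081 0.3222 0.12  ] [0.6019 0.1405 0.12  ] 0.1819
0.13 [0.6083 0.3173 0.13  ] [0.6025 0.145  0.13  ] 0.1724
0.14 [0.6085 0.3124 0.14  ] [0.603  0.1495 0.14  ] 0.1629
0.145 [0.6086 0.3099 0.145 ] [0.6032 0.1518 0.145 ] 0.1582
0.15 [0.6087 0.3074 0.15  ] [0.6035 0.1541 0.15  ] 0.1534
0.155 [0.6088 0.305  0.155 ] [0.6038 0.1564 0.155 ] 0.1487
```

The lid is held and its top edge is about 19 mm below the TCP, so the grip is on the upper part of the knob head. It is secure, so I'll carry it on gently.

>>> arm_command --targets '[[[0,0,0,0.4,-2,0,0],[0,0,0,0.9,-5,0,0],[0,0,0,1.5,-8,0,0],[0,0,0,2,-11,0,0],[0,0,0,2.5,-14,0,0],[0,0,0,3,-17,0,0],[0,0,0,3.4,-20,0,0],[0,0,0,3.7,-22.5,0,0]]]'

```text
clock: 6.55
tool_pos: [0.5769, 0.0048, 0.1494]
orientation: [180.0, 0.1, -3.9]
force: [0.3, 0.2, -2.6]
opening: 0.027
```

>>> arm_command --targets '[[[0,0,0,0,0,-2,0],[0,0,0,0,0,-4,0],[0,0,0,0,0,-6,0],[0,0,0,0,0,-8,0],[0,0,0,0,0,-10,0],[0,0,0,0,0,-11,0],[0,0,0,0,0,-11.5,0],[0,0,0,0,0,-11.5,0]]]'

```text
clock: 7.22
tool_pos: [0.5769, 0.0066, 0.0342]
orientation: [179.9, 0.2, -3.8]
force: [-0.1, 0.4, -2.1]
opening: 0.0272
```

```bash
python3 - <<'E'
from h import *
o=ctrl.get_obs(); print(o['tool_pos'],o['force'],o['opening'])
im,m=snap('wrist','w2'); c=im.astype(int)
mask=((c.min(2)>150)&(c.max(2)-c.min(2)<60)).astype(np.uint8)
mask[230:]=0
cn=max(cv2.findContours(mask,0,2)[0],key=cv2.contourArea)
q=cv2.approxPolyDP(cv2.convexHull(cn),4,True)[:,0]; print(q.tolist())
a=min(q,key=lambda p:p[0]+p[1]); b=min(q,key=lambda p:p[1]-p[0])
for z in(.0,.01,.02,.03):
    A,B=onz(m,a,z),onz(m,b,z); print(z,A.round(4),B.round(4),np.linalg.norm(A-B).round(4))
E
```

```text
[0.57688054 0.00656566 0.03422253] [-0.07830241  0.36676553 -2.129501  ] 0.02717460719077438
[[496, 110], [486, 225], [259, 229], [161, 224], [146, 122]]
0.0 [0.6428 0.0959 0.    ] [ 0.6365 -0.0861  0.    ] 0.1821
0.01 [0.643 0.091 0.01 ] [ 0.6371 -0.0815  0.01  ] 0.1726
0.02 [0.6433 0.0861 0.02  ] [ 0.6377 -0.077   0.02  ] 0.1631
0.03 [0.6435 0.0812 0.03  ] [ 0.6383 -0.0724  0.03  ] 0.1537
```

>>> arm_command --targets '[[[0,0,0,0,0,-0.2,0],[0,0,0,0,0,-0.4,0],[0,0,0,0,0,-0.4,0]]]'

```text
clock: 7.52
tool_pos: [0.5781, 0.007, 0.0321]
orientation: [-180.0, -0.1, -3.8]
force: [0.5, -0.6, -2.1]
opening: 0.0273
```

>>> arm_command --targets '[[[0,0,0,0,0,-0.1,0],[0,0,0,0,0,-0.2,0],[0,0,0,0,0,-0.2,0]]]'

```text
clock: 7.77
tool_pos: [0.5778, 0.0069, 0.0297]
orientation: [-180.0, -0.0, -3.8]
force: [0.5, 0.1, -1.4]
opening: 0.0269
```

>>> arm_command --targets '[[[0,0,0,0,0,-0.1,0],[0,0,0,0,0,-0.2,0],[0,0,0,0,0,-0.2,0]]]'

```text
clock: 8.02
tool_pos: [0.5777, 0.0068, 0.0273]
orientation: [180.0, 0.0, -3.8]
force: [0.1, 0.2, -1.4]
opening: 0.0269
```

>>> arm_command --targets '[[[0,0,0,0,0,-0.1,0],[0,0,0,0,0,-0.1,0],[0,0,0,0,0,-0.1,0]]]'

```text
clock: 8.27
tool_pos: [0.5778, 0.0068, 0.0265]
orientation: [180.0, 0.0, -3.8]
force: [0.2, 0.2, -2.3]
opening: 0.0269
```

>>> arm_command --targets '[[[0,0,0,0,0,-0.1,0],[0,0,0,0,0,-0.1,0],[0,0,0,0,0,-0.1,0]]]'

```text
clock: 8.52
tool_pos: [0.5778, 0.0069, 0.0255]
orientation: [180.0, 0.0, -3.8]
force: [0.5, 0.9, -1.9]
opening: 0.0268
```

>>> arm_command --targets '[[[0,0,0,0,0,-0.1,0],[0,0,0,0,0,-0.1,0],[0,0,0,0,0,-0.1,0]]]'

```text
clock: 8.77
tool_pos: [0.5779, 0.0069, 0.0254]
orientation: [180.0, -0.0, -3.8]
force: [-3.8, -0.5, 6.4]
opening: 0.0272
```

>>> arm_command --targets '[[[0,0,0,0,0,-0.1,0],[0,0,0,0,0,-0.1,0],[0,0,0,0,0,-0.1,0]]]'

```text
clock: 9.02
tool_pos: [0.5779, 0.0069, 0.0253]
orientation: [180.0, -0.0, -3.8]
force: [-7.1, 0.9, 13.3]
opening: 0.027
```

>>> arm_command --targets '[[[0,0,0,0,0,-0.1,0],[0,0,0,0,0,-0.1,0],[0,0,0,0,0,-0.1,0]]]'

```text
clock: 9.27
tool_pos: [0.578, 0.0068, 0.0252]
orientation: [180.0, -0.1, -3.8]
force: [-9.7, 0.9, 23.5]
opening: 0.0266
```

Down at TCP z 0.0255. Next I back off, open, rise and go over the tub.

>>> arm_command --targets '[[[0,0,0,0,0,0.3,0],[0,0,0,0,0,0.3,1],[0,0,0,0,0,0.3,1],[0,0,0,0,0,0.3,1],[0,0,0,0,0,0.3,1],[0,0,0,0,0,0.3,1],[0,0,0,0,0,0.3,1],[0,0,0,0,0,0.3,1]]]'

```text
clock: 9.93
tool_pos: [0.5778, 0.0068, 0.0254]
orientation: [180.0, 0.0, -3.8]
force: [-0.5, -0.0, -0.6]
opening: 0.068
```

>>> arm_command --targets '[[[0,0,0,0,0,2,1],[0,0,0,0,0,5,1],[0,0,0,0,0,9,1],[0,0,0,0,0,13,1],[0,0,0,0,3,15,1],[0,0,0,0,7,15,1],[0,0,0,0,11,15,1],[0,0,0,-1,14,15,1]]]'

```text
clock: 10.6
tool_pos: [0.5689, 0.1493, 0.1763]
orientation: [-179.9, -0.1, -3.8]
force: [1.2, 0.1, 0.4]
opening: 0.0873
```

>>> arm_command --targets '[[[0,0,0,-1,2,0,1],[0,0,0,-2,4,-2,1],[0,0,0,-4,6,-3,1],[0,0,0,-5.5,8,-4,1],[0,0,0,-5.5,8.5,-4,1],[0,0,0,-5.5,8.5,-4,1]]]'

```text
clock: 11.1
tool_pos: [0.5121, 0.2331, 0.1351]
orientation: [180.0, 0.0, -3.7]
force: [1.1, -0.1, 0.8]
opening: 0.0874
```

```bash
python3 - <<'E'
from h import *
o=ctrl.get_obs(); print(o['clock'],o['tool_pos'],o['orientation'],o['opening'])
w,m=snap('wrist','w3'); s,_=snap('scene','s3'); print(proj(m,[.541,.2314,.034]))
cv2.imwrite('pics/c3.png',np.vstack([w[:330],np.pad(s[150:300,220:480],((0,0),(0,380),(0,0)))]))
E
```

```text
11.1 [0.51209041 0.23307756 0.13514943] [ 1.79962335e+02  2.93510786e-02 -3.68139174e+00] 0.08739426251190176
[324.72180391 159.97988278]
```

View pics/c3.png

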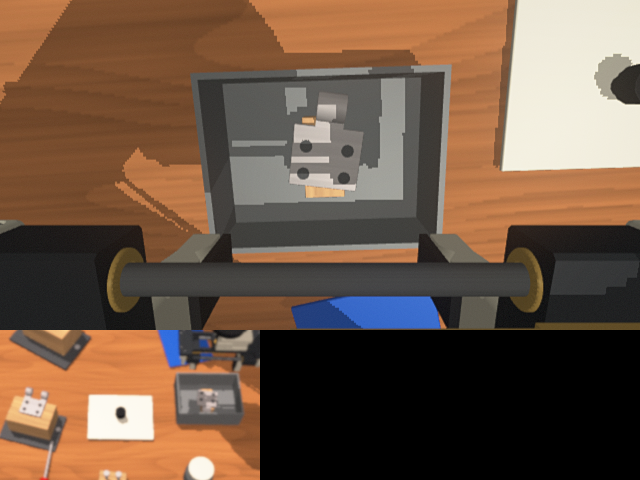

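The lid lies flat on the bench. The leaf is in the tub, with its plate centred near pixel (326,157) and its knuckle at (332,107). I'll take a closer crop for the corners.

```bash
python3 - <<'E'
from h import *
im,m=load('w3')
c=im[85:205,275:380]; c=cv2.resize(c,None,fx=5,fy=5,interpolation=cv2.INTER_CUBIC)
cv2.imwrite('pics/c4.png',c)
k=(im[130:195,285:370].max(2)<75).astype(np.uint8); n,l,s,ce=cv2.connectedComponentsWithStats(k)
H=[]
for i in range(1,n):
    if 30<s[i,4]<300: u=ce[i]+[285,130]; P=onz(m,u,.034); print(s[i].tolist(),u,P); H.append(P)
print(np.mean(H,0))
E
```

```text
[15, 14, 12, 8, 81] [305.56790123 146.98765432] [0.55125816 0.24449944 0.034     ]
[57, 15, 11, 12, 103] [347.06796117 150.72815534] [0.5466477  0.21493204 0.034     ]
[13, 38, 11, 6, 49] [302.73469388 170.59183673] [0.53425526 0.2479114  0.034     ]
[53, 43, 12, 11, 99] [343.41414141 177.86868687] [0.52692094 0.21857615 0.034     ]
[0.53977052 0.23147976 0.034     ]
```

View pics/c4.png

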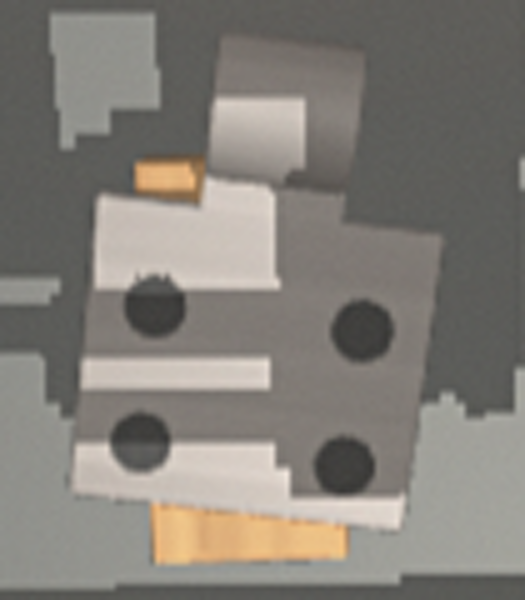

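```bash
python3 - <<'E'
from h import *
_,m=load('w3')
f=lambda p:onz(m,[275+(p[0]+.5)/5-.5,85+(p[1]+.5)/5-.5],.034)
for n,L in(('corners',[(98,193),(441,236),(402,530),(72,490)]),('holes',[(155,305),(362,330),(344,466),(140,440)])):
    P=np.array([f(p) for p in L]); e=[np.linalg.norm(P[i]-P[i-1])*1e3 for i in range(4)]
    x=P[0]+P[1]-P[2]-P[3]; y=P[0]+P[3]-P[1]-P[2]
    print(n,P.mean(0).round(4),np.round(e,1),'yaw x',np.degrees(np.arctan2(x[1],x[0])),'yaw y',np.degrees(np.arctan2(-y[0],y[1])))
k=[onz(m,[275+p[0]/5,85+p[1]/5],.046) for p in((222,33),(365,52))]; print('knuckle far edge',k,np.mean(k,0))
print(m['xyz'],ctrl.get_obs()['tool_pos'])
E
```

```text
corners [0.5426 0.2309 0.034 ] [43.2 48.9 43.2 49.1] yaw x -9.936104021757602 yaw y -10.781503116917861
holes [0.5397 0.2315 0.034 ] [19.8 29.9 20.1 30.1] yaw x -10.593042905171231 yaw y -10.854279951509282
knuckle far edge [array([0.58838027, 0.23183283, 0.046     ]), array([0.58475661, 0.2131769 , 0.046     ])] [0.58656844 0.22250486 0.046     ]
[0.58269342 0.22867977 0.29312734] [0.51319058 0.23202497 0.13584748]
```

>>> arm_command --targets '[[[0,0,-0.06,1.5,0,0,0.85],[0,0,-0.12,3,-0.1,0,0.85],[0,0,-0.12,3,-0.1,-2,0.85],[0,0,-0.12,3,-0.1,-4,0.85],[0,0,-0.12,3,-0.1,-6,0.85],[0,0,-0.12,3,-0.1,-6,0.85]]]'

```text
clock: 11.7
tool_pos: [0.5416, 0.2284, 0.0722]
orientation: [179.8, 0.2, -10.9]
force: [-1.1, -1.3, -0.3]
opening: 0.075
```

>>> arm_command --targets '[[[0,0,0,0,0,-2,0.85],[0,0,0,0,0,-4,0.85],[0,0,0,0,0,-5,0.85],[0,0,0,0,0,-5.5,0.85],[0,0,0,0,0,-5.5,0.85]]]'

```text
clock: 12.12
tool_pos: [0.5429, 0.2303, 0.0203]
orientation: [179.9, 0.0, -10.7]
force: [0.2, -0.0, 0.2]
opening: 0.0742
```

>>> arm_command --targets '[[[0,0,0,0,0,-0.3,0.85],[0,0,0,0,0,-0.6,0.85],[0,0,0,0,0,-0.6,0.85],[0,0,0,0,0,-0.6,0],[0,0,0,0,0,-0.6,0],[0,0,0,0,0,-0.6,0],[0,0,0,0,0,-0.6,0],[0,0,0,0,0,-0.6,0]]]'

```text
clock: 12.78
tool_pos: [0.5429, 0.2309, 0.0148]
orientation: [-180.0, -0.0, -10.7]
force: [-0.8, 0.0, 1.2]
opening: 0.0494
```

>>> arm_command --targets '[[[0,0,0,0,0,0,0],[0,0,0,0,0,0,0],[0,0,0,0,0,0,0],[0,0,0,0,0,0,0],[0,0,0,0,0,0,0],[0,0,0,0,0,0,0]]]'

```text
clock: 13.28
tool_pos: [0.5429, 0.2309, 0.0147]
orientation: [-180.0, -0.0, -10.7]
force: [-1.6, -0.4, 3.9]
opening: 0.0494
```

>>> arm_command --targets '[[[0,0,0,0,0,1,0],[0,0,0,0,0,2.5,0],[0,0,0,0,0,5,0],[0,0,0,0,0,8,0],[0,0,0,0,0,11,0],[0,0,0,0,0,13.5,0],[0,0,0,0,0,14,0],[0,0,0,0,0,14,0]]]'

```text
clock: 13.95
tool_pos: [0.5437, 0.2316, 0.1572]
orientation: [-179.8, -0.2, -10.7]
force: [-0.4, -0.4, -1.1]
opening: 0.0491
```

>>> arm_command --targets '[[[0,0,-0.02,0,-2,0,0],[0,0,-0.04,-0.5,-5,0,0],[0,0,-0.06,-1,-8,0,0],[0,0,-0.08,-1.5,-11,0,0],[0,0,-0.1,-2,-14,0,0],[0,0,-0.1,-2.5,-17.5,0,0],[0,0,-0.1,-3,-21,0,0],[0,0,-0.1,-3.5,-24,0,0]]]'

```text
clock: 14.62
tool_pos: [0.506, -0.0111, 0.1531]
orientation: [179.9, 0.1, -16.5]
force: [0.5, 0.1, -1.0]
opening: 0.0495
```

>>> arm_command --targets '[[[0,0,0,0,-3,0,0],[0,0,0,0,-6,0,0],[0,0,0,0,-9,0,0],[0,0,0,0,-12,0,0],[0,0,0,0,-15,0,0],[0,0,0,0,-17,0,0],[0,0,0,0,-18,0,0],[0,0,0,0,-18,0,0]]]'

```text
clock: 15.28
tool_pos: [0.5067, -0.1907, 0.1531]
orientation: [180.0, 0.2, -16.6]
force: [-0.4, 0.8, -1.0]
opening: 0.0493
```

```bash
python3 - <<'E'
from h import *
o=ctrl.get_obs(); print(o['clock'],o['tool_pos'],o['orientation'],o['opening'],o['force'])
w,m=snap('wrist','w5'); print(m['xyz'],m['rotation'])
E
```

```text
15.2833 [ 0.50670613 -0.19067585  0.15306093] [ 1.79968840e+02  1.51444118e-01 -1.65874364e+01] 0.049269482392610316 [-0.44975506  0.79566584 -0.99708068]
[ 0.57491886 -0.21052018  0.31085332] [-1.51836775e+01  1.64211754e-02 -1.06625799e+02]
```

View pics/w5.png

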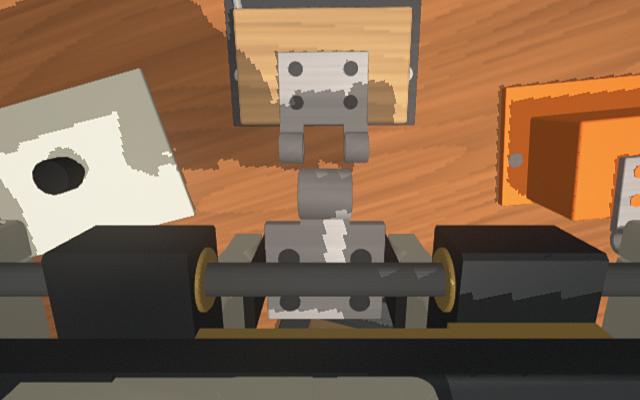

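A very clear view: the fixed knuckles are at (291,147) and (356,147), and the held leaf's knuckle is at (325,194), nearly in line with the gap. An enlarged crop gives the edges.

```bash
python3 - <<'E'
from h import *
im,m=load('w5')
c=im[40:240,250:400]; cv2.imwrite('pics/c5.png',cv2.resize(c,(450,600),interpolation=cv2.INTER_CUBIC))
E
```

```text
(no output)
```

View pics/c5.png

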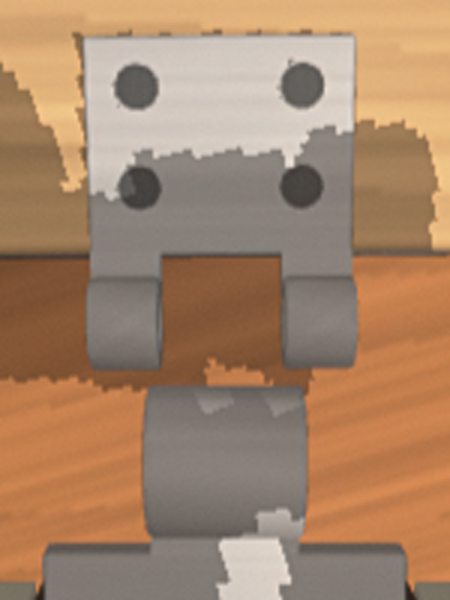

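```bash
cat > ax.py <<'E'
from h import *
def knuckle(m,xl,xr,yt,yb,L,zax):
    """axis midpoint at height zax; range checks from silhouette half-angle and width"""
    f,cx,cy=m['K'][0,0],m['K'][0,2],m['K'][1,2]
    at,ab=np.arctan((yt-cy)/f),np.arctan((yb-cy)/f); a=(at+ab)/2; dist=.01/np.sin((ab-at)/2)
    ym=cy+f*np.tan(a); o,d=ray(m,[cx,ym]); # axis passes this plane direction
    # x px at the tube's near line (10 mm nearer)
    dep=dist*np.cos(a); zw=f*L/(xr-xl); u=(xl+xr)/2
    uc=cx+(u-cx)*(dep-.01)/dep     # widest line is ~10 mm nearer than axis
    P=onz(m,[uc,ym],zax); est=m['xyz']+rot(m)@(np.array([(uc-cx)/f,-(ym-cy)/f,-1])*dep)
    return P,est,dep,zw
if __name__=='__main__':
    _,m=load('w5'); c=lambda x,y:(250+x/3,40+y/3)
    R=lambda x0,x1,y0,y1,L,z:knuckle(m,250+x0/3,250+x1/3,40+y0/3,40+y1/3,L,z)
    F=R(88,357,277,369,.056,.080); G=R(161,283,277,369,.026,.08); L=R(143,307,388,538,.020,.1764)
    for n,q in(('fixed',F),('gap',G),('loose',L)): print(n,q[0].round(4),q[1].round(4),'depth by dia %.4f, near-line depth by width %.4f'%q[2:])
    t=np.radians(-16.6); ex=np.array([np.cos(t),np.sin(t),0]);ey=np.array([-np.sin(t),np.cos(t),0])
    d=F[0]-L[0]; print('go',d.round(4),'leaf x/y',d@ex,d@ey)
    print('tcp->loose',(L[0]-[.5067,-.1907,.1531])@ex,(L[0]-[.5067,-.1907,.1531])@ey)
E
python3 ax.py
```

```text
fixed [ 0.5463 -0.2017  0.08  ] [ 0.5455 -0.2014  0.073 ] depth by dia 0.2376, near-line depth by width 0.2253
gap [ 0.5464 -0.2016  0.08  ] [ 0.5455 -0.2013  0.073 ] depth by dia 0.2376, near-line depth by width 0.2306
loose [ 0.541  -0.2005  0.1764] [ 0.5396 -0.2001  0.171 ] depth by dia 0.1446, near-line depth by width 0.1320
go [ 0.0053 -0.0012 -0.0964] leaf x/y 0.005448764493177612 0.00042285227097616206
tcp->loose 0.03567207715662399 0.00039021821878754733
```

>>> arm_command --targets '[[[0,0,0,0.3,-0.1,0,0],[0,0,0,0.5,-0.1,-1,0],[0,0,0,0.5,-0.1,-2.5,0],[0,0,0,0.5,-0.1,-4,0],[0,0,0,0.5,-0.1,-5,0],[0,0,0,0.5,-0.1,-5.5,0],[0,0,0,0.5,-0.1,-5.5,0],[0,0,0,0.5,-0.1,-5.5,0]]]'

```text
clock: 16.0
tool_pos: [0.5131, -0.1898, 0.0996]
orientation: [180.0, 0.0, -16.4]
force: [0.2, -0.8, -1.1]
opening: 0.0498
```

```bash
python3 - <<'E'
from h import *
o=ctrl.get_obs(); print(o['clock'],o['tool_pos'],o['orientation'],o['opening'],o['force'])
w,m=snap('wrist','w6')
c=w[0:240,220:420]; cv2.imwrite('pics/c6.png',cv2.resize(c,(500,600),interpolation=cv2.INTER_CUBIC))
E
```

```text
16.0 [ 0.5131071  -0.18984182  0.09959947] [ 1.79985793e+02  6.37555898e-03 -1.63888506e+01] 0.04980660110504783 [ 0.16412215 -0.8271541  -1.08166123]
```

View pics/c6.png

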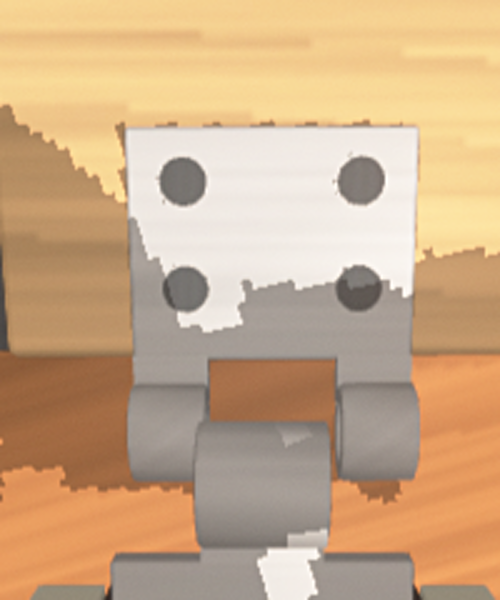

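```bash
python3 - <<'E'
from ax import *
_,m=load('w6'); s=2.5
R=lambda x0,x1,y0,y1,L,z:knuckle(m,220+x0/s,220+x1/s,y0/s,y1/s,L,z)
T=ctrl.get_obs()['tool_pos']; print(T)
F=R(127,420,383,480,.056,.080); G=R(208,337,383,480,.026,.08); L=R(194,331,421,549,.020,T[2]+.0233)
for n,q in(('fixed',F),('gap',G),('loose',L)): print(n,q[0].round(4),q[1].round(4),'%.4f %.4f'%q[2:])
t=np.radians(-16.5); ex=np.array([np.cos(t),np.sin(t),0]);ey=np.array([-np.sin(t),np.cos(t),0])
d=F[0]-L[0]; print('go',d.round(4),'leaf x/y',d@ex,d@ey)
# yaw of fixed plate: far edge corners and holes
h=[onz(m,[220+a/s,b/s],.076) for a,b in((183,181),(361,181),(186,289),(359,288),(125,128),(417,126))]
for a,b in((0,1),(2,3),(4,5)): v=h[a]-h[b]; print('yaw',np.degrees(np.arctan2(-v[0],v[1])),np.linalg.norm(v))
E
```

```text
[ 0.51336992 -0.18995247  0.10001148]
fixed [ 0.5468 -0.2016  0.08  ] [ 0.5456 -0.2013  0.074 ] 0.1866 0.1723
gap [ 0.5468 -0.2014  0.08  ] [ 0.5457 -0.2011  0.074 ] 0.1866 0.1817
loose [ 0.5475 -0.1996  0.1233] [ 0.5469 -0.1994  0.1208] 0.1413 0.1316
go [-0.0008 -0.002  -0.0433] leaf x/y -0.0001933463828876572 -0.002111556984034636
yaw -16.42997701463293 0.03395450806139008
yaw -16.10306599292601 0.03399716897635263
yaw -16.065326012393154 0.054892607978322225
```

>>> arm_command --targets '[[[0,0,0,-0.1,-0.2,-0.5,0],[0,0,0,-0.1,-0.2,-1,0],[0,0,0,-0.1,-0.2,-1,0],[0,0,0,-0.1,-0.2,-1,0],[0,0,0,-0.1,-0.2,-1,0]]]'

```text
clock: 16.47
tool_pos: [0.5118, -0.1923, 0.0897]
orientation: [180.0, -0.0, -16.4]
force: [0.9, 0.2, -1.2]
opening: 0.0495
```

```bash
python3 - <<'E'
from h import *
for i in range(3):
    o=ctrl.get_obs(); print(o['clock'],o['tool_pos'],o['orientation'],o['force']); w,m=snap('wrist','w7')
E
```

```text
16.4667 [ 0.51184467 -0.1922522   0.08966256] [ 1.79996098e+02 -5.60144294e-03 -1.64398649e+01] [ 0.91432104  0.16015334 -1.19050714]
16.5167 [ 0.5119471  -0.19219568  0.08973199] [-1.79999445e+02 -1.63285486e-02 -1.64350513e+01] [-0.03290331  0.70344565 -0.69738775]
16.5667 [ 0.51198157 -0.19219838  0.08975807] [-1.79998421e+02 -2.12261065e-02 -1.64327003e+01] [-0.3068732   0.32540498 -0.76376327]
```

>>> arm_command --targets '[[[0,0,0,0.05,0,-0.5,0],[0,0,0,0.05,0,-1,0],[0,0,0,0.05,0,-1.5,0],[0,0,0,0.05,0,-2,0],[0,0,0,0.05,0,-2,0],[0,0,0,0.05,0,-2,0]]]'

```text
clock: 17.12
tool_pos: [0.512, -0.1921, 0.069]
orientation: [180.0, 0.1, -16.4]
force: [0.2, -0.0, -0.9]
opening: 0.0493
```

>>> arm_command --targets '[[[0,0,0,0,0,-0.5,0],[0,0,0,0,0,-1,0],[0,0,0,0,0,-1.3,0],[0,0,0,0,0,-1.3,0],[0,0,0,0,0,-1.3,0],[0,0,0,0,0,-1.3,0]]]'

```text
clock: 17.62
tool_pos: [0.5124, -0.1922, 0.0566]
orientation: [180.0, -0.0, -16.4]
force: [-0.3, 0.6, -0.6]
opening: 0.0491
```

```bash
python3 - <<'E'
from h import *
o=ctrl.get_obs(); print(o['clock'],o['tool_pos'],o['orientation'],o['opening'],o['force'])
w,m=snap('wrist','w8'); s,_=snap('scene','s8')
c=w[60:240,220:420]; cv2.imwrite('pics/c8.png',np.hstack([cv2.resize(c,(500,450),interpolation=cv2.INTER_CUBIC),cv2.resize(s[185:275,220:280],(300,450),interpolation=2)]))
E
```

```text
17.6167 [ 0.51241028 -0.19215929  0.05662548] [ 1.79998036e+02 -4.99101226e-03 -1.64317910e+01] 0.04913784109108398 [-0.29460227  0.55005544 -0.60523869]
```

View pics/c8.png

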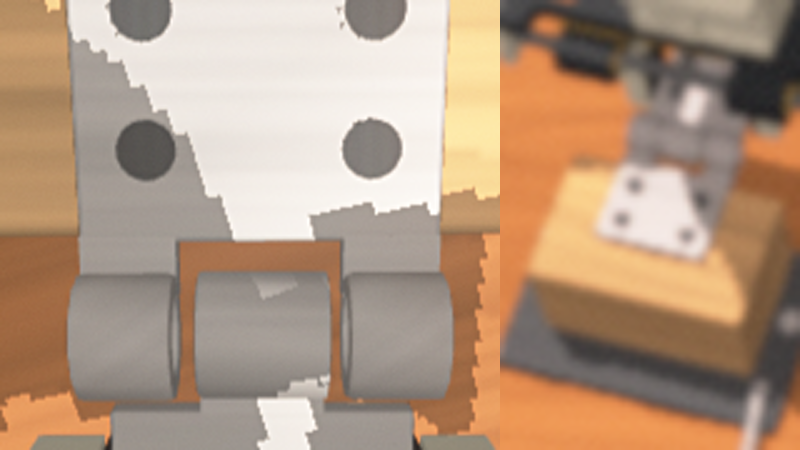

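The knuckle sits between the two fixed ones. Its silhouette rows (271–399) match the fixed knuckles' (272–400), and the gaps on its two sides are about 15 px and 11 px, so it is about 0.4 mm off centre. There is no contact force, so I'm handing in.

```bash
python3 -c "
from plant import ctrl
o=ctrl.get_obs(); print(o['clock'],o['tool_pos'],o['force'],o['opening']); print(ctrl.close_job())"
```

```text
17.7167 [ 0.51248995 -0.19215657  0.05676573] [-0.06826894  0.53109257 -1.08389242] 0.0498218296783885
the job is handed in; nothing more can be done
None
```

The job is handed in at 17.7 s of robot time. The lid is flat on the bench between the tub and the jamb. The gripper alone holds the leaf at the small wooden jamb, level, with its knuckle between the two fixed ones.

**Last checks, all from the final wrist view:**
- **Alignment:** the knuckle outlines match along the leaf to about 0.2 mm. The knuckle is about 0.4 mm off the middle of the gap.
- **Angle and height:** the yaw difference is about 0.2–0.3°. The leaf's bore is at about 79.9–80.1 mm against the wanted 80 mm. That height comes from the grasp geometry; the images only confirm it to about 1.5 mm.
- **Contact:** the tool force was about 1 N, roughly the leaf's weight, so the leaf was not touching the jamb.

**What was off:**
- I started lifting the lid before the fingers had fully closed, so the grip sat about 13 mm higher on the knob than planned. It held without slipping.
- I pressed the lid onto the bench with about 24 N at the wrist before letting go.
- Distances judged from apparent size disagreed with the known heights by up to 6–7 mm, for both the leaf and the jamb. I relied on the heights and on the offset between the two.

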